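# Register a printing block over the locked card

## Robot

A 6-joint arm with a two-finger parallel gripper is mounted at the origin on the work surface. World frame = base frame: x ahead of the robot, y to its left, z up, the work surface at z = 0. Lengths are in mm, angles in rad, forces in N, time in s.
With the tool pointing down it reaches from about 275 to 750 mm from the base axis. Payload 10.2 kg.
Tool frame: the origin (TCP) lies where the fingers leave the gripper's body, on its centre line; the fingertips stand 73 mm ahead of it and the grasp point (between the pads) lies 54 mm ahead of it (ctrl.tip_extent is the z of the fingertips in the tool frame, in mm); z points along the fingers, y is the line along which they close (so a half turn about z gives the same grasp; the last joint's range is limited). The gripper opens to 85 mm and grips with 20 to 120 N. Pads are 22 mm wide; open, the fingers measure 114 mm over their backs; the gripper's body (76 mm by 85 mm) begins 54 mm behind the grasp point. The pads swing forward as they close: fully open they stand 13 mm farther back than shut.
Start: joints at [1.095, 0.313, 1.498, -0, 1.331, -0.223], TCP at [131.324, 508.317, 303.894] pointing down, gripper open.
Joint ranges: [-2.94, 2.94], [-0.97, 2.17], [0.19, 2.56], [-1.23, 4.37], [0.02, 3.11], [-2.88, 2.88]. Speed limits (rad/s): [2.39, 2.39, 3.01, 3.14, 3.14, 3.14].

## Interface

Orientations are given as a unit quaternion [w, x, y, z].
In Python, from rig import readout, cams, order, ctrl gives the robot as it stands.
- The arm moves only by the tool jog_arm, called after "Call:" by a JSON object that holds its "api" and its "payload", one argument or row to a line. Schema: {"type":"object","properties":{"ticks":{"type":"object","properties":{"steps":{"type":"array","items":{"type":"array","items":{"type":"number"},"minItems":6,"maxItems":6},"minItems":1,"maxItems":8}},"additionalProperties":false,"required":["steps"]},"finger_gap":{"type":"number"},"force":{"type":"number"},"only":{"type":"string"},"quiet":{"type":"boolean"},"lines":{"type":"string"}},"required":["ticks"],"additionalProperties":false}. ticks is an object whose key "steps" holds a list of rows, 1 to 8 of them, each of 6 numbers: dx, dy, dz in shares of 500 mm (1.0 is 500 mm), then a rotation vector rx, ry, rz in normalised numbers (1 is pi/2 rad); each row is the pose to reach, as a shift and turn from the pose commanded when the call began, along the tool's axes at that moment; what a row does not reach only later rows make up. A row lasts 1/10 s, in which the tool goes at most 50 mm and 0.15 rad, less where a joint would pass 70% of its speed; a pose out of reach is approached as far as the arm can. finger_gap is the opening from 0.0 (shut) to 1.0 (fully open), set as the call begins (left out keeps the last). The fingers move at their own pace and stop on an object; force is the grip in N (left out, the last holds). Time passes only in rows, so rows that do not move let the fingers close. The tool returns the time, the measured TCP pose, the force, the opening and the grip force at its end. only (a regular expression) keeps the lines of the reply that match it, lines (a string "A,B") keeps lines A to B, and quiet returns only ok. Shift and turn numbers lie between -1 and 1, and a call with a number outside is refused. Input that does not fit is refused with a message, and nothing moves.
- readout.sense(): the state, without advancing time (a new reading comes with each control period).
- cams.capture(name): name is "side" or "top"; returns (picture, depth): 400x640x3 uint8, red, green, blue; 400x640 float32, mm along the optical axis (not along the pixel's ray), 0 where there is no reading.
- cams.calibration(name): a dict with "fx", "fy", "cx", "cy" (pixels), "distortion" ([k1, k2, p1, p2, k3] as OpenCV has them; the pictures are not rectified), "position" and "attitude" of the camera in the world. Camera axes: x right, y down, z forward; pixel columns grow to the right and rows downward; lengths in mm; the calibration is good to about 2 mm. A picture is of the moment at which its call begins. calibration takes no time and is no camera call.
- order.finish_job(): hands the job in; it is judged then, once.
Trained networks look in the newest picture that a camera, given by its name, has taken for a name from the list of things; names that differ only in an ending like _2 or _b are one class to them, and where a whole thing is asked for, a point or a joint stands for the part that bears it (a point fixed in the world has none). Each returns a list of dicts, best first, with "p" (0 to 1); they miss things now and then, are a little off and sometimes report something else, mostly with a low value. They report only what shows in the picture. A call takes as long as a camera call. They do not tell look-alikes from the thing itself.
- cams.trace(target, camera): "pixels" (400x640 bool, what is visible of it) and "bbox" ([left, top, right, bottom] in pixels, round what is visible of it).
- cams.spot_point(target, camera): "uv" ([column, row] in pixels: a listed point, or the origin of a listed thing).
The state is a dict: "time_s": time; "joints": joint angles; "dq": joint speeds; "tau": joint torques, N m; "eef_pos": TCP position; "ee_rot": TCP orientation; "force": force on the tool from outside, world axes, zero at the start; "wrist_torque": the same for the moment, N m; "grip_width": opening from 0.0 (shut) to 1.0 (fully open); "grip_force": force on a finger pad.
Only numpy, scipy, OpenCV 4.12 (cv2) and the standard library are available. Lean on these libraries where they do the work, as an engineer would, in place of code of your own. Each camera call takes 0.05 s, during which the arm holds its last target. There are 200 camera calls.

## Task

Lock the card in the printing jig by turning the clamp knob clockwise until it clicks past its detent and stays. Then take the rectangular printing block off the glass inking slab, carry it over the jar caddy without knocking anything, and bring it level, about a centimetre above the rectangular frame printed on the card and squared up with it, so that the margin is even all round; it must never touch the card. Finish while holding it still there in the gripper, ready to print.

Things in the scene. Friction and masses are not known exactly. Their poses are not given: they have to be found in the camera images.
- rect_block: Rectangular wooden hand printing block, face down on the slab. Base 80 (own x) by 50 (own y) by 24 mm high; centred on top along x a straight bar handle 60 mm long, 16 mm wide, 24 to 62 mm above the face: grip it across y, about 48 mm above the face. 0.1 to 0.2 kg. Origin: centre of the face (underside); z up. Its pattern is symmetrical: either way round will do.
- printed_frame (a point): Centre of the rectangle printed in dark 3 mm line on the card, at the card's surface (20 mm above the table); the nearest to the robot of three outlines (a circle and a small square lie towards the clamp bar). Inside of the line 84 mm along this point's y, 54 mm along its x: the block's 80 x 50 mm leaves 2 mm all round. x points towards the clamp bar, z up.
- jig: Plywood printing jig, standing fast, 250 (x) by 230 (y) by 18 mm; on it a 2 mm mount-board card, and along the card's +x edge an aluminium clamp bar with its knob in the middle. Origin: centre of the underside; axes as printed_frame. Steel lays 4 mm high at the card's edges; the bar's end posts reach 44 mm above the table.
- knob_grip (a point): Grip point of the clamp knob, on its upright axis 70 mm above the table. The knob is a black T-bar 50 mm long (point's x), 14 mm wide (y), 26 mm high (57 to 82 mm above the table), on a thin collar; the top of the clamp bar is 35 mm above the table. The point turns with the knob.
- clamp_knob (a joint): Turn of the clamp knob in rad, growing clockwise seen from above. Open it stands at 0.05 to 0.22; from about 0.3 a sprung ball detent resists with up to about 0.15 N m until its crest at 0.65; past that the knob snaps on to 1.0 or more (stop at 1.15) and stays locked there. Friction 0.04 N m. Released before the crest it slips back some way, not locked.
- slab: Glass inking slab, lying fast on the table, 240 mm (x) by 200 mm (y) by 8 mm, with the three hand blocks on it. Origin: centre of the underside.
- caddy: Wooden caddy full of paint jars, standing fast between the slab and the jig, 330 mm long (x) by 68 mm (y); jars up to 94 mm above the table, one of them 124 mm. Origin: centre of the underside.
- round_block: Bystander on the slab: round hand block, 52 mm across, with a turned knob, 64 mm high. Origin: centre of its underside.
- square_block: Bystander on the slab: small square hand block, 38 mm, with a round post handle, 60 mm high. Origin: centre of its underside.
- brayer: Bystander: ink roller lying beyond the slab, roller 100 mm by 36 mm with a wooden handle to its -x, 170 mm long in all. Origin: on the table under the roller's middle.
- palette_knife: Bystander: palette knife 220 mm long lying to the right of the slab, handle to its -x. Origin: on the table near its middle.
- baren: Bystander: round black baren, 110 mm across, with an arched wooden handle 42 mm high, lying beyond the caddy. Origin: centre of its underside.
- ink_jar: Bystander: glass ink jar 64 mm across, 75 mm high, to the left of the jig. Origin: centre of its underside.
- ink_tin: Bystander: round steel ink tin 90 mm across, 60 mm high, beyond the jig to the left. Origin: centre of its underside.
Things that resemble listed ones, but are neither listed nor needed, are in the scene too. What is shaped like the rect_block but green is not meant.

How it is judged (in metres and radians):
On the way, in this order (a step that is already met when the one before it is completed fails the run):
1. the clamp knob has clicked past its detent (value of joint clamp_knob above 0.9 rad), for 0.3 s.
2. the rectangular block is lifted well clear of the slab in the gripper (z of rect_block in the frame of slab above 0.06 m and contact force between rect_block and the fingers above 1 N), for 0.1 s.
At the end, for the whole second after the job is handed in: Knob past 0.9 rad; the block held still in the fingers alone, level within 4 degrees, its face 4 to 18 mm above the card, its centre within 5 mm of the frame's centre, its long side within 4.5 degrees of the frame's long side, touching neither jig nor caddy (value of joint clamp_knob above 0.9 rad and horizontal distance between rect_block and printed_frame below 0.005 m and z of rect_block in the frame of printed_frame between 0.004 and 0.018 m and angle between the x axis of rect_block and the y axis of printed_frame, either way round below 0.08 rad and angle between rect_block's own z axis and vertical below 0.07 rad and contact force between rect_block and the fingers above 1 N and contact force between rect_block and jig below 0.1 N and contact force between rect_block and caddy below 0.1 N and linear speed of rect_block below 0.02 m/s); the arm keeps its last pose, push and grip.
It fails at once if the block touches the card or the jig (contact force between rect_block and jig above 0.3 N).
It fails at once if the jar caddy is knocked (contact force between any of rect_block, the arm, the fingers and caddy above 2 N).
It fails at once if a bystander is knocked over or more than 25 mm out of its place (distance of any of round_block, square_block, brayer, palette_knife, baren, ink_jar, ink_tin from where it was at the start of the episode above 0.025 m or angle between any of round_block, square_block, brayer, palette_knife, baren, ink_jar, ink_tin's own z axis and vertical above 0.5 rad).
It also fails if it takes over 58 s, if anything falls off the work surface, if the arm or the gripper's body presses on something with over 40 N, if the wrist force passes 120 N, or if a joint passes its speed limit or range.

## Working session

There is one attempt and no reset: what is moved stays moved. The work goes in short steps, Python scripts to look and compute and a tool call to move; the robot and the scene stay as the last step left them, time stands still between calls to the robot, and variables do not carry over. Pictures are saved under pics/ and viewed, at most 10 in all, crops included, and the job is handed in when it is done.

```bash
mkdir -p pics; ls; cat > h.py <<'E'
import numpy as np, cv2
from scipy.spatial.transform import Rotation as R
from rig import readout, cams, order, ctrl
def rot(q): return R.from_quat([q[1],q[2],q[3],q[0]]).as_matrix()
def world(cam, uv, z=None, depth=None):
    c=cams.calibration(cam); uv=np.asarray(uv,float).reshape(-1,1,2)
    K=np.array([[c['fx'],0,c['cx']],[0,c['fy'],c['cy']],[0,0,1]])
    n=cv2.undistortPoints(uv,K,np.array(c['distortion'])).reshape(-1,2)
    d=np.c_[n,np.ones(len(n))]@rot(c['attitude']).T; p=np.array(c['position'])
    s=(z-p[2])/d[:,2] if z is not None else np.asarray(depth).reshape(-1)
    return p+d*s[:,None]
E
python3 - <<'E'
from h import *
print(readout.sense()); print(ctrl.tip_extent)
for n in ("top","side"):
    im,d=cams.capture(n); cv2.imwrite(f"pics/{n}0.png",im[:,:,::-1]); np.save(f"{n}0.npy",d)
    print(n,cams.calibration(n))
    for t in ("rect_block","printed_frame","knob_grip","jig","slab","caddy"):
        r=cams.spot_point(t,n); print(t,[(np.round(x['uv'],1),round(x['p'],2)) for x in r[:4]])
E
```

```text
pics
{'time_s': 0.0, 'joints': array([ 1.09461298e+00,  3.13490804e-01,  1.49844282e+00,  1.20038714e-05,
        1.33100347e+00, -2.23376411e-01]), 'dq': array([ 8.11309713e-05, -2.27744799e-04, -1.16276462e-03,  2.40530633e-04,
        5.00091402e-04,  2.87974657e-04]), 'tau': array([-1.41092904e-03, -4.12269080e+01, -2.59735537e+01, -2.82953542e-04,
        4.11071276e-03,  2.54248113e-05]), 'eef_pos': array([131.23535858, 508.16430781, 303.31197443]), 'ee_rot': array([-2.35839297e-04,  1.26068517e-01,  9.92021309e-01, -6.29516205e-04]), 'force': array([-0.02111103,  0.01048846,  0.38649761]), 'wrist_torque': array([ 0.04643727,  0.00804391, -0.04797106]), 'grip_force': 0.0, 'grip_width': 0.9992043947475259}
72.6
top {'fx': 459.9283194227613, 'fy': 459.9283194227613, 'cx': 319.21225759107875, 'cy': 194.15467624472578, 'distortion': array([-0.13257781,  0.        ,  0.        ,  0.        ,  0.        ]), 'position': array([ 256.66037882,    7.0774455 , 1399.88065533]), 'attitude': array([-0.0816886 ,  0.7150278 , -0.69010805,  0.07624371])}
rect_block [(array([399.5, 288.2]), 0.82
[... 255 characters left out ...]
, 0.8)]
side {'fx': 470.94256684795585, 'fy': 470.94256684795585, 'cx': 329.7625562872232, 'cy': 203.7504514068754, 'distortion': array([0.01379489, 0.        , 0.        , 0.        , 0.        ]), 'position': array([ 403.19963361, -979.07535426,  867.93782323]), 'attitude': array([-0.43296914,  0.89850389, -0.06026042,  0.03996455])}
rect_block [(array([298.1, 281.5]), 0.82), (array([414.7, 291.9]), 0.65), (array([233.4, 300.4]), 0.61)]
printed_frame [(array([284.9, 177.5]), 0.63), (array([295.2, 140.6]), 0.53)]
knob_grip [(array([332.4, 160.6]), 0.59)]
jig [(array([298., 183.]), 0.69)]
slab [(array([323.1, 299.5]), 0.94)]
caddy [(array([323.9, 231.8]), 0.9), (array([298.3, 282.9]), 0.66)]
```

```bash
python3 - <<'E'
import cv2
a=cv2.imread("pics/top0.png"); b=cv2.imread("pics/side0.png")
cv2.imwrite("pics/top1.png",cv2.resize(a[90:330,180:480],(750,600),interpolation=cv2.INTER_CUBIC))
cv2.imwrite("pics/side1.png",cv2.resize(b[90:350,180:500],(720,585),interpolation=cv2.INTER_CUBIC))
E
```

```text
(no output)
```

View pics/top1.png

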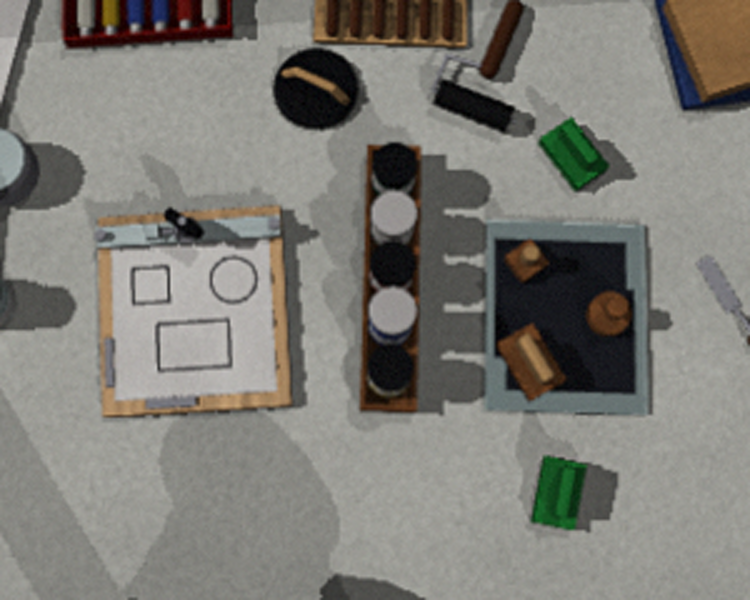

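View pics/side1.png

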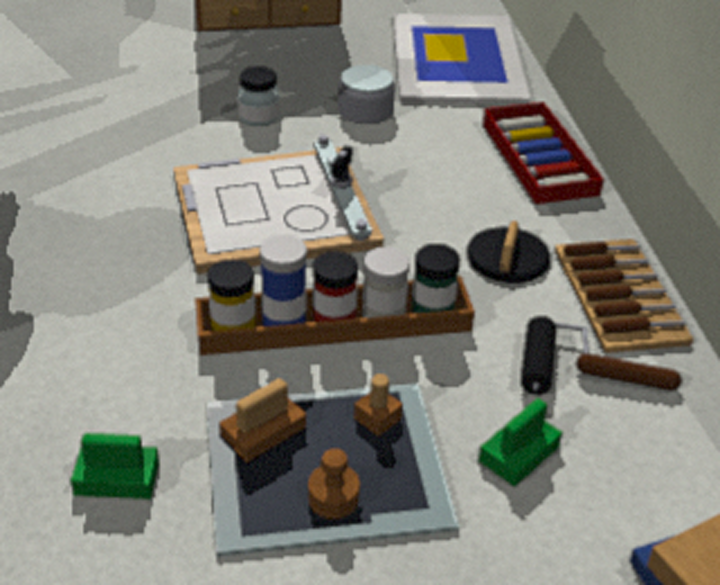

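The top view shows the open jig on the left (frame at about (257,228) px, knob at (253,180)), the caddy in the middle, and the brown block on the slab at about (392,234). The two green blocks are decoys. Next I'll measure the positions precisely by rectifying onto known planes and using depth clouds.

```bash
cat >> h.py <<'E'
def bird(cam, im, z, x0,x1,y0,y1, s=2.0):
    # rectified plane image: rows = x descending, cols = y descending, s px/mm
    c=cams.calibration(cam); K=np.array([[c['fx'],0,c['cx']],[0,c['fy'],c['cy']],[0,0,1]])
    xs=np.arange(x1,x0,-1/s); ys=np.arange(y1,y0,-1/s); X,Y=np.meshgrid(xs,ys,indexing='ij')
    P=np.stack([X,Y,np.full_like(X,z)],-1).reshape(-1,3)
    Rm=rot(c['attitude']); q=(P-np.array(c['position']))@Rm
    uv,_=cv2.projectPoints(q,np.zeros(3),np.zeros(3),K,np.array(c['distortion']))
    uv=uv.reshape(X.shape+(2,)).astype(np.float32)
    return cv2.remap(im,uv[...,0],uv[...,1],cv2.INTER_CUBIC)
def cloud(cam,d):
    v,u=np.nonzero(d>0); p=world(cam,np.c_[u,v],depth=d[v,u]); return p,u,v
E
python3 - <<'E'
from h import *
for n,uvf,uvk,uvb in (("top",(257.6,228),(253.6,179),(393,234)),("side",(288,181),(332,161),(298,277))):
    print(n,world(n,uvf,20)[0].round(),world(n,uvk,70)[0].round(),world(n,uvb,50)[0].round())
f=world("top",(257.6,228),20)[0]; k=world("top",(253.6,179),70)[0]; b=world("top",(393,234),60)[0]
tiles=[]
for n in ("top","side"):
    im=cv2.imread(f"pics/{n}0.png"); d=np.load(f"{n}0.npy")
    B=bird(n,im,20,f[0]-70,f[0]+90,f[1]-100,f[1]+100)
    tiles.append(B)
    p,u,v=cloud(n,d)
    for nm,c,z0,z1 in (("knob",k,62,90),("handle",b,50,80),("base",b,20,45),("slab",b,-5,15),("card",f,10,30)):
        m=(np.hypot(*(p[:,:2]-c[:2]).T)<(45 if nm!="knob" else 40))&(p[:,2]>z0)&(p[:,2]<z1); q=p[m]
        if len(q)<3: print(n,nm,len(q)); continue
        r=cv2.minAreaRect(q[:,:2].astype(np.float32)); w=np.linalg.svd(q[:,:2]-q[:,:2].mean(0),full_matrices=False)[2][0]
        print(n,nm,len(q),q.mean(0).round(1),"zmed/max",np.median(q[:,2]).round(1),q[:,2].max().round(1),"rect",np.round(r[0],1),np.round(r[1],1),round(r[2],1),"axis",round(np.degrees(np.arctan2(w[1],w[0])),1))
cv2.imwrite("pics/bird.png",np.vstack([cv2.resize(t,None,fx=.9,fy=.9) for t in tiles]))
E
```

```text
top [459. 207.  20.] [599. 221.  70.] [ 450. -200.   50.]
side [461. 202.  20.] [599. 222.  70.] [ 454. -225.   50.]
top knob 91 [596.1 221.7  80.1] zmed/max 81.3 88.3 rect [597.5 222.2] [52.2 14.9] 60.8 axis -120.3
top handle 124 [ 451.3 -198.2   68. ] zmed/max 68.9 76.6 rect [ 451.8 -198.8] [57.5 16.2] 33.4 axis -146.9
top base 297 [ 449.  -198.    32.3] zmed/max 32.3 43.3 rect [ 451.8 -199.6] [78.2 51.8] 33.4 axis -146.9
top slab 237 [ 439.9 -190.2    8.7] zmed/max 8.6 14.9 rect [ 447.4 -198.4] [86.7 89.4] 2.4 axis 111.7
top card 679 [458.7 206.8  20.8] zmed/max 20.8 29.6 rect [458.8 206.8] [88.  88.1] 9.6 axis -122.9
side knob 79 [595.5 212.9  76.5] zmed/max 78.5 85.8 rect [597.5 219.3] [52.3 13.9] 59.0 axis -121.1
side handle 244 [ 450.3 -207.3   64.3] zmed/max 66.5 73.6 rect [ 450.8 -203.7] [59.8 19.1] 33.9 axis -149.9
side base 446 [ 449.8 -214.8   31.7] zmed/max 31.8 44.8 rect [ 451.1 -203.4] [81.4 51.2] 30.6 axis -165.8
side slab 184 [ 455.  -223.3    9.4] zmed/max 9.0 15.0 rect [ 442.8 -210.7] [59.8 86.7] 60.1 axis -5.9
side card 392 [458.4 206.   20.3] zmed/max 20.3 26.9 rect [459.7 206.7] [85.8 87.2] 27.8 axis 15.4
```

View pics/bird.png

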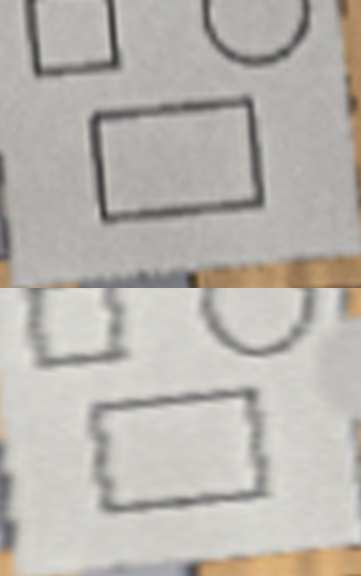

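Both cameras agree to within a few millimetres. Now I'll fit the frame and compute the first move.

```bash
cat >> h.py <<'E'
def goal(x,y,z,yaw):
    """tool-axes row from the present pose to TCP x,y,z, pointing down, closing line at yaw deg"""
    s=readout.sense(); T=rot(s['ee_rot']); a=np.radians(yaw)
    G=np.array([[np.sin(a),np.cos(a),0],[-np.cos(a),np.sin(a),0],[0,0,-1]])
    G[:,0]=np.cross(G[:,1],G[:,2])
    d=T.T@(np.array([x,y,z])-s['eef_pos']); r=R.from_matrix(T.T@G).as_rotvec()
    print("t",round(s['time_s'],2),"pos",s['eef_pos'].round(1),"tool y",round(np.degrees(np.arctan2(T[1,1],T[0,1])),1),"ROW",d.round(1),r.round(3))
E
python3 - <<'E'
from h import *
f=np.array([459,206])
for n in ("top","side"):
    im=cv2.imread(f"pics/{n}0.png",0); x1,y1=f[0]+60,f[1]+80
    B=bird(n,im,20,f[0]-50,x1,f[1]-80,y1)
    m=(cv2.GaussianBlur(B,(0,0),1.0)<cv2.blur(B,(61,61)).astype(int)-25).astype(np.uint8)
    k,l,st,_=cv2.connectedComponentsWithStats(m)
    for i in range(1,k):
        if st[i,2]>100 and st[i,3]>70 and st[i,4]>200:
            v,u=np.nonzero(l==i); q=np.c_[x1-v/2,y1-u/2].astype(np.float32); r=cv2.minAreaRect(q); print(n,np.round(r[0],1),np.round(r[1],1),round(r[2],2),st[i])
for t in ("top","side"):
    cams.capture(t)
    for w in ("slab",):
        pass
goal(597.5,221,200,-30)
E
```

```text
top [460.  208.8] [63.3 93.7] 5.88 [  57   47  196  143 6122]
side [458.3 207.1] [63.2 95.6] 6.05 [  59   51  198  140 6117]
t 0.8 pos [131.3 508.3 303.9] tool y 75.5 ROW [-523.2 -161.6  103.9] [-0.     0.     1.842]
```

The rows are not in the units I measure in: shifts go in shares of 500 mm and turns go in shares of pi/2 rad. I convert before sending: -355 mm / 500 = -0.71, -310 mm / 500 = -0.62, 1.12 rad / 1.5708 = 0.713.

Call:
{"api": "jog_arm", "payload": {
  "ticks": {"steps":[[-0.08, -0.024, 0, 0, 0, 0.0891], [-0.17, -0.05, 0, 0, 0, 0.1783], [-0.26, -0.08, 0, 0, 0, 0.2674], [-0.35, -0.108, 0, 0, 0, 0.3565], [-0.44, -0.136, 0, 0, 0, 0.4456], [-0.53, -0.164, 0, 0, 0, 0.5348], [-0.62, -0.192, 0, 0, 0, 0.6239], [-0.71, -0.22, 0, 0, 0, 0.713]]},
  "finger_gap": 1.0,
  "force": 40
}}

```text
time_s: 1.6
eef_pos: [449.0, 311.7, 304.0]
ee_rot: [0.0, 0.636, 0.772, 0.0]
force: [0.6, 0.6, 0.4]
grip_width: 1.001
grip_force: 0.0
```

```bash
python3 -c "
from h import *
goal(597.5,221,200,-30)"
```

```text
t 1.6 pos [449.  311.7 304. ] tool y 11.0 ROW [-117.4  128.4  104.1] [ 0.    -0.     0.716]
```

In the tool's units: 128 mm / 500 = 0.256, -117.6 mm / 500 = -0.2352, 0.716 rad / 1.5708 = 0.4558.

Call:
{"api": "jog_arm", "payload": {
  "ticks": {"steps":[[-0.04, 0.042, 0.02, 0, 0, 0.0764], [-0.08, 0.084, 0.06, 0, 0, 0.1528], [-0.12, 0.128, 0.1, 0, 0, 0.2292], [-0.16, 0.172, 0.14, 0, 0, 0.3056], [-0.2, 0.216, 0.18, 0, 0, 0.382], [-0.2352, 0.256, 0.208, 0, 0, 0.4558], [-0.2352, 0.256, 0.208, 0, 0, 0.4558]]}
}}

```text
time_s: 2.3
eef_pos: [597.5, 220.7, 197.1]
ee_rot: [-0.0, 0.866, 0.5, -0.002]
force: [-0.2, 0.2, 0.4]
grip_width: 0.999
grip_force: 0.0
```

```bash
python3 -c "
from h import *
goal(597.3,221.3,124,-30)"
```

```text
t 2.3 pos [597.5 220.7 197.1] tool y -30.0 ROW [ 0.6 -0.3 73.1] [-0.002  0.002 -0.   ]
```

In the tool's units: 76 mm / 500 = 0.152, 70 mm / 500 = 0.14.

Call:
{"api": "jog_arm", "payload": {
  "ticks": {"steps":[[0, 0, 0.04, 0, 0, 0], [0, 0, 0.08, 0, 0, 0], [0, 0, 0.116, 0, 0, 0], [0, 0, 0.14, 0, 0, 0], [0, 0, 0.152, 0, 0, 0], [0, 0, 0.152, 0, 0, 0]]}
}}

```text
time_s: 2.9
eef_pos: [596.0, 223.1, 123.7]
ee_rot: [-0.0, 0.864, 0.503, -0.0]
force: [0.0, 1.1, 1.1]
grip_width: 1.002
grip_force: 0.0
```

```bash
python3 -c "
from h import *
goal(597.3,221.3,124,-30)
im,_=cams.capture('side'); cv2.imwrite('pics/k.png',cv2.resize(im[60:220,230:430,::-1],(750,600),interpolation=cv2.INTER_CUBIC))"
```

```text
t 2.9 pos [596.  223.1 123.7] tool y -29.6 ROW [-0.9  2.  -0.3] [-0.     0.     0.006]
```

View pics/k.png

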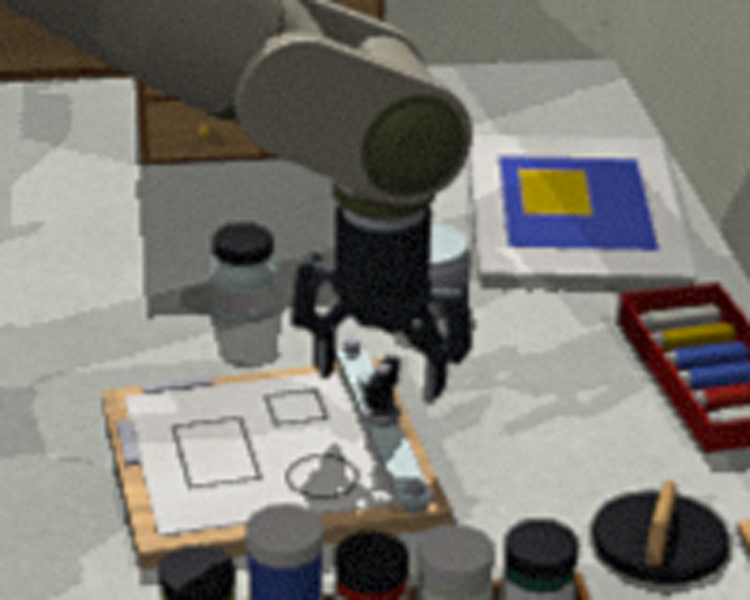

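The picture shows the T-bar (380,390) centred between the open fingers (325 and 435). I'll correct the small offset and close.

In the tool's units: 2 mm / 500 = 0.004, -1 mm / 500 = -0.002.

Call:
{"api": "jog_arm", "payload": {
  "ticks": {"steps":[[-0.002, 0.004, 0, 0, 0, 0], [-0.002, 0.004, 0, 0, 0, 0], [-0.002, 0.004, 0, 0, 0, 0]]}
}}

```text
time_s: 3.25
eef_pos: [597.6, 221.0, 124.4]
ee_rot: [0.0, 0.865, 0.502, 0.0]
force: [-0.4, 0.5, 0.5]
grip_width: 0.996
grip_force: 0.0
```

Call:
{"api": "jog_arm", "payload": {
  "ticks": {"steps":[[0, 0, 0, 0, 0, 0], [0, 0, 0, 0, 0, 0], [0, 0, 0, 0, 0, 0], [0, 0, 0, 0, 0, 0], [0, 0, 0, 0, 0, 0], [0, 0, 0, 0, 0, 0]]},
  "finger_gap": 0.0,
  "force": 60
}}

```text
time_s: 3.85
eef_pos: [597.7, 220.9, 124.3]
ee_rot: [0.0, 0.865, 0.502, 0.0]
force: [0.8, -1.1, 2.7]
grip_width: 0.212
grip_force: 58.6
```

```bash
python3 -c "
from h import *
goal(597.3,221.3,124,-30);print(readout.sense()['wrist_torque'])"
```

```text
t 3.85 pos [597.7 220.9 124.3] tool y -29.7 ROW [ 0.2 -0.6  0.3] [ 0.001 -0.     0.006]
[-0.30419225 -0.19538447 -0.01951915]
```

In the tool's units: 0.9 rad / 1.5708 = 0.573.

Call:
{"api": "jog_arm", "payload": {
  "ticks": {"steps":[[0, 0, 0, 0, 0, 0.0764], [0, 0, 0, 0, 0, 0.1528], [0, 0, 0, 0, 0, 0.2292], [0, 0, 0, 0, 0, 0.3056], [0, 0, 0, 0, 0, 0.382], [0, 0, 0, 0, 0, 0.4584], [0, 0, 0, 0, 0, 0.522], [0, 0, 0, 0, 0, 0.573]]}
}}

```text
time_s: 4.65
eef_pos: [597.2, 221.6, 124.2]
ee_rot: [-0.0, 0.997, 0.074, -0.0]
force: [-1.4, 2.9, 4.1]
grip_width: 0.211
grip_force: 58.8
```

```bash
python3 -c "
from h import *
goal(597.3,221.3,124,-81);print(readout.sense()['wrist_torque'])"
```

```text
t 4.65 pos [597.2 221.6 124.2] tool y -81.5 ROW [0.  0.3 0.2] [-0.001 -0.    -0.008]
[0.40174178 0.28774646 0.01945142]
```

Call:
{"api": "jog_arm", "payload": {
  "ticks": {"steps":[[0, 0, 0, 0, 0, 0.0191], [0, 0, 0, 0, 0, 0.0382], [0, 0, 0, 0, 0, 0.0382]]}
}}

```text
time_s: 4.95
eef_pos: [597.2, 221.6, 124.2]
ee_rot: [-0.001, 0.999, 0.046, -0.0]
force: [-1.2, 4.0, 5.3]
grip_width: 0.212
grip_force: 59.0
```

```bash
python3 -c "
from h import *
goal(597.3,221.3,124,-85);print(readout.sense()['wrist_torque'])"
```

```text
t 4.95 pos [597.2 221.6 124.2] tool y -84.7 ROW [0.  0.3 0.2] [-0.001 -0.     0.005]
[ 0.64602908  0.43816286 -0.04197864]
```

Call:
{"api": "jog_arm", "payload": {
  "ticks": {"steps":[[0, 0, 0, 0, 0, 0], [0, 0, 0, 0, 0, 0], [0, 0, 0, 0, 0, 0], [0, 0, 0, 0, 0, 0]]},
  "finger_gap": 1.0
}}

```text
time_s: 5.35
eef_pos: [597.4, 220.8, 123.7]
ee_rot: [0.0, 0.999, 0.046, -0.0]
force: [-0.5, 0.3, 0.5]
grip_width: 0.882
grip_force: 0.0
```

Call:
{"api": "jog_arm", "payload": {
  "ticks": {"steps":[[0, 0, -0.04, 0, 0, 0], [0, 0, -0.11, 0, 0, 0], [0, 0, -0.19, 0, 0, 0], [0, 0, -0.25, 0, 0, 0]]}
}}

```text
time_s: 5.75
eef_pos: [597.6, 220.9, 251.5]
ee_rot: [-0.0, 0.999, 0.046, 0.001]
force: [0.4, 0.3, 0.1]
grip_width: 1.001
grip_force: 0.0
```

```bash
python3 -c "
from h import *
goal(451.5,-201,200,-56.5)"
```

```text
t 5.75 pos [597.6 220.9 251.5] tool y -84.7 ROW [-184.7  406.6   51.1] [ 0.001 -0.002 -0.492]
```

In the tool's units: 325 mm / 500 = 0.65, 287 mm / 500 = 0.574, -0.42 rad / 1.5708 = -0.2674.

Call:
{"api": "jog_arm", "payload": {
  "ticks": {"steps":[[-0.03, 0.07, 0, 0, 0, -0.0318], [-0.07, 0.154, 0, 0, 0, -0.0637], [-0.108, 0.238, 0, 0, 0, -0.0955], [-0.146, 0.322, 0, 0, 0, -0.1273], [-0.184, 0.406, 0, 0, 0, -0.1592], [-0.222, 0.49, 0, 0, 0, -0.191], [-0.26, 0.574, 0, 0, 0, -0.2292], [-0.296, 0.65, 0, 0, 0, -0.2674]]}
}}

```text
time_s: 6.55
eef_pos: [479.2, -118.2, 249.1]
ee_rot: [0.0, 0.967, 0.255, 0.0]
force: [1.0, -0.8, -0.6]
grip_width: 0.997
grip_force: 0.0
```

```bash
python3 - <<'E'
from h import *
from scipy.optimize import minimize
for n in ("top","side"):
    im,d=cams.capture(n); g=cv2.cvtColor(im,cv2.COLOR_RGB2GRAY); cv2.imwrite(f"pics/{n}2.png",im[:,:,::-1]); np.save(f"{n}2.npy",d)
    p,u,v=cloud(n,d); m=(np.hypot(p[:,0]-597.4,p[:,1]-221.2)<40)&(p[:,2]>62)&(p[:,2]<90); q=p[m]
    if len(q)>5:
        r=cv2.minAreaRect(q[:,:2].astype(np.float32)); print(n,"knob",len(q),np.round(r[0],1),np.round(r[1],1),r[2])
    # fit 87x57 rectangle centreline (line middle) to dark minimum
    x1,y1=520.,290.; B=cv2.GaussianBlur(bird(n,g,20,400,x1,126,y1).astype(np.float32),(0,0),1.5)
    t=np.linspace(-1,1,81)
    L=np.r_[np.c_[28.5*t,0*t+43.5],np.c_[28.5*t,0*t-43.5],np.c_[0*t+28.5,43.5*t],np.c_[0*t-28.5,43.5*t]].astype(float)
    def c(P):
        a=P[2]; Q=L@np.array([[np.cos(a),np.sin(a)],[-np.sin(a),np.cos(a)]])+P[:2]
        return float(cv2.remap(B,((y1-Q[:,1])*2).astype(np.float32)[None],((x1-Q[:,0])*2).astype(np.float32)[None],1).mean())
    s=minimize(c,[459,208,.1],method="Nelder-Mead",options=dict(initial_simplex=[[459,208,.1],[463,208,.1],[459,212,.1],[459,208,.15]]))
    print(n,"frame",s.x[:2].round(2),np.degrees(s.x[2]).round(2),round(s.fun,1))
    p0=cams.spot_point("printed_frame",n)
    if p0: print(p0[0]['p'],world(n,p0[0]['uv'],20).round(1))
goal(451.5,-201,200,-56.5)
E
```

```text
top knob 84 [597.  221.4] [49.1 12.7] 5.290902614593506
top frame [459.87 208.58] 5.85 102.6
0.82 [[472.1 207.9  20. ]]
side knob 123 [596.9 218.3] [50.4 15.6] 5.963988304138184
side frame [458.37 207.41] 5.34 89.1
0.62 [[460.7 216.1  20. ]]
t 6.75 pos [ 480.  -116.8  249. ] tool y -60.8 ROW [-66.   59.6  49. ] [ 0.    -0.    -0.074]
```

The knob's bar has turned from 60° to 5.5° and stays there after release, so it is locked. Next is the block, with the fingers partly open to keep clear of the round block.

In the tool's units: -66 mm / 500 = -0.132, 59 mm / 500 = 0.118, -0.074 rad / 1.5708 = -0.0471.

Call:
{"api": "jog_arm", "payload": {
  "ticks": {"steps":[[-0.032, 0.03, 0, 0, 0, -0.0191], [-0.07, 0.064, 0.02, 0, 0, -0.0318], [-0.104, 0.094, 0.06, 0, 0, -0.0446], [-0.132, 0.118, 0.098, 0, 0, -0.0471], [-0.132, 0.118, 0.098, 0, 0, -0.0471], [-0.132, 0.118, 0.098, 0, 0, -0.0471]]},
  "finger_gap": 0.6,
  "force": 40
}}

```text
time_s: 7.35
eef_pos: [452.2, -199.1, 200.1]
ee_rot: [-0.0, 0.957, 0.289, 0.0]
force: [0.1, 0.5, 0.4]
grip_width: 0.602
grip_force: 0.0
```

```bash
python3 -c "
from h import *
goal(451.5,-200,112,-56.5)
im,_=cams.capture('side'); cv2.imwrite('pics/b.png',cv2.resize(im[150:350,180:430,::-1],(750,600),interpolation=cv2.INTER_CUBIC))"
```

```text
t 7.35 pos [ 452.2 -199.1  200.1] tool y -56.3 ROW [-1.1  0.4 88.1] [-0.    -0.     0.003]
```

View pics/b.png

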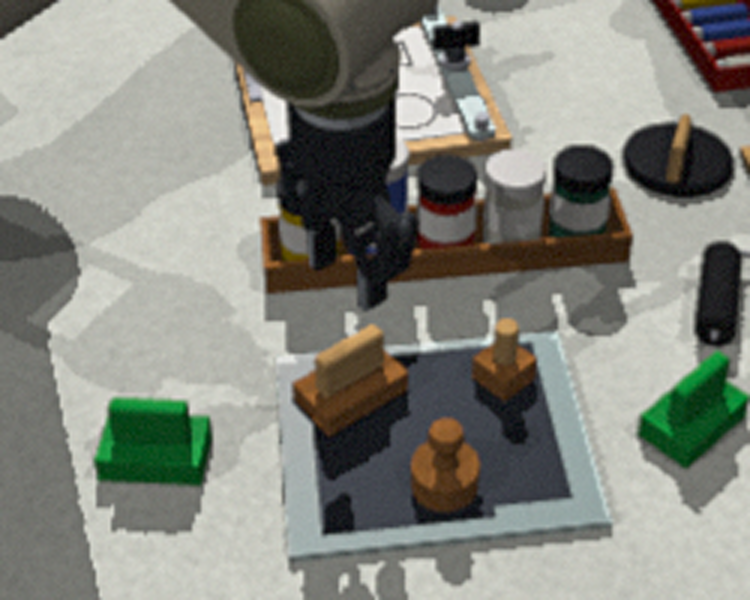

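The picture shows the gripper above the rect block (handle at (350,360)), and the knob at (455,38) is turned square to the bar. Going down, then closing.

In the tool's units: 88 mm / 500 = 0.176, 78 mm / 500 = 0.156.

Call:
{"api": "jog_arm", "payload": {
  "ticks": {"steps":[[0, 0, 0.03, 0, 0, 0], [-0.002, 0, 0.08, 0, 0, 0], [-0.002, 0, 0.124, 0, 0, 0], [-0.002, 0, 0.156, 0, 0, 0], [-0.002, 0, 0.176, 0, 0, 0], [-0.002, 0, 0.176, 0, 0, 0], [-0.002, 0, 0.176, 0, 0, 0]]}
}}

```text
time_s: 8.1
eef_pos: [451.3, -200.5, 112.8]
ee_rot: [0.001, 0.957, 0.289, 0.0]
force: [-0.1, 0.1, 0.5]
grip_width: 0.598
grip_force: 0.0
```

Call:
{"api": "jog_arm", "payload": {
  "ticks": {"steps":[[0, 0, 0, 0, 0, 0], [0, 0, 0, 0, 0, 0], [0, 0, 0, 0, 0, 0], [0, 0, 0, 0, 0, 0], [0, 0, 0, 0, 0, 0], [0, 0, 0, 0, 0, 0]]},
  "finger_gap": 0.0,
  "force": 50
}}

```text
time_s: 8.7
eef_pos: [451.1, -200.8, 112.5]
ee_rot: [0.0, 0.957, 0.289, 0.0]
force: [0.0, 0.7, 5.6]
grip_width: 0.178
grip_force: 51.3
```

```bash
python3 -c "
from h import *
goal(451.5,-200,112,-56.5)"
```

```text
t 8.7 pos [ 451.1 -200.8  112.5] tool y -56.4 ROW [ 0.8 -0.4  0.5] [ 0.001 -0.     0.002]
```

In the tool's units: -170 mm / 500 = -0.34, -162 mm / 500 = -0.324.

Call:
{"api": "jog_arm", "payload": {
  "ticks": {"steps":[[0, 0, -0.016, 0, 0, 0], [0, 0, -0.05, 0, 0, 0], [0, 0, -0.1, 0, 0, 0], [0, 0, -0.16, 0, 0, 0], [0, 0, -0.22, 0, 0, 0], [0, 0, -0.28, 0, 0, 0], [0, 0, -0.324, 0, 0, 0], [0, 0, -0.34, 0, 0, 0]]}
}}

```text
time_s: 9.5
eef_pos: [450.9, -200.7, 284.1]
ee_rot: [0.001, 0.957, 0.289, 0.001]
force: [0.4, -0.2, -2.5]
grip_width: 0.178
grip_force: 50.4
```

```bash
python3 -c "
from h import *
goal(459.1,208,200,5.6)"
```

```text
t 9.5 pos [ 450.9 -200.7  284.1] tool y -56.4 ROW [ 233.1 -336.1   83.3] [ 3.000e-03  1.000e-03 -1.082e+00]
```

In the tool's units: -196 mm / 500 = -0.392, -180 mm / 500 = -0.36, -0.64 rad / 1.5708 = -0.4074.

Call:
{"api": "jog_arm", "payload": {
  "ticks": {"steps":[[0.02, -0.03, 0, 0, 0, -0.0255], [0.056, -0.08, 0, 0, 0, -0.0764], [0.096, -0.138, 0, 0, 0, -0.1337], [0.136, -0.196, 0, 0, 0, -0.191], [0.176, -0.254, 0, 0, 0, -0.2546], [0.216, -0.312, 0, 0, 0, -0.3183], [0.25, -0.36, 0, 0, 0, -0.3692], [0.272, -0.392, 0, 0, 0, -0.4074]]}
}}

```text
time_s: 10.3
eef_pos: [454.9, 39.8, 281.1]
ee_rot: [-0.001, 0.816, 0.577, -0.001]
force: [1.0, -1.0, -1.8]
grip_width: 0.18
grip_force: 50.3
```

```bash
python3 -c "
from h import *
goal(459.1,208,220,5.6)"
```

```text
t 10.3 pos [454.9  39.8 281.1] tool y -19.5 ROW [160.  -51.9  61.2] [-0.002 -0.    -0.437]
```

In the tool's units: 160 mm / 500 = 0.32, 148 mm / 500 = 0.296, -0.437 rad / 1.5708 = -0.2782.

Call:
{"api": "jog_arm", "payload": {
  "ticks": {"steps":[[0.02, -0.006, 0, 0, 0, -0.0255], [0.07, -0.022, 0, 0, 0, -0.07], [0.13, -0.042, 0, 0, 0, -0.121], [0.19, -0.062, 0, 0, 0, -0.1719], [0.25, -0.082, 0.02, 0, 0, -0.2228], [0.296, -0.096, 0.07, 0, 0, -0.261], [0.32, -0.104, 0.11, 0, 0, -0.2782], [0.32, -0.104, 0.122, 0, 0, -0.2782]]}
}}

```text
time_s: 11.1
eef_pos: [459.6, 206.6, 218.4]
ee_rot: [-0.001, 0.673, 0.74, -0.002]
force: [0.2, -0.4, -1.2]
grip_width: 0.179
grip_force: 50.2
```

Call:
{"api": "jog_arm", "payload": {
  "ticks": {"steps":[[0, 0, 0, 0, 0, 0], [0, 0, 0, 0, 0, 0], [0, 0, 0, 0, 0, 0]]}
}}

```text
time_s: 11.4
eef_pos: [461.0, 205.4, 221.9]
ee_rot: [0.001, 0.674, 0.739, 0.001]
force: [-0.4, 0.1, -2.1]
grip_width: 0.174
grip_force: 50.2
```

```bash
python3 - <<'E'
from h import *
goal(459.1,208,180,5.6)
T=[]
for n in ("top","side"):
    im,d=cams.capture(n); cv2.imwrite(f"pics/{n}3.png",im[:,:,::-1]); np.save(f"{n}3.npy",d)
    r=cams.trace("rect_block",n); print(n,[(x['bbox'],round(x['p'],2)) for x in r[:4]])
    if n=="side": cv2.imwrite("pics/s3.png",cv2.resize(im[60:260,190:440,::-1],(750,600),interpolation=cv2.INTER_CUBIC))
E
```

```text
t 11.4 pos [461.  205.4 221.9] tool y 5.2 ROW [ 2.8 -1.7 41.9] [ 0.002 -0.    -0.006]
top [([391.7, 274.3, 416.9, 302.3], 0.97), ([386.8, 185.0, 399.4, 204.1], 0.61), ([396.4, 136.9, 423.6, 165.4], 0.59)]
side [([214.9, 279.4, 249.5, 313.3], 0.64), ([277.7, 132.0, 299.0, 161.6], 0.63), ([392.4, 269.2, 427.9, 308.2], 0.56)]
```

View pics/s3.png

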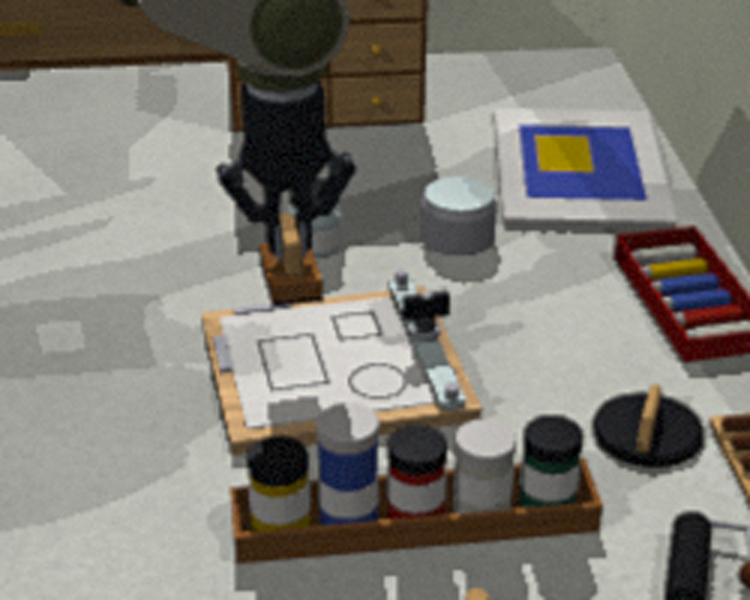

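The block is held and looks upright at about px (287,150). Now I'll measure its in-hand offset and level from the side depth data by fitting the known block shape.

```bash
cat > fit.py <<'E'
from h import *
from scipy.optimize import least_squares
def sdf(q,c,h):
    e=np.abs(q-c)-h; return np.linalg.norm(np.maximum(e,0),axis=1)+np.minimum(e.max(1),0)
def fitblock(cams_=("side","top"),new=True,tag="f"):
    s=readout.sense(); tcp=s['eef_pos']; T=rot(s['ee_rot']); yaw=np.arctan2(T[1,1],T[0,1])-np.pi/2  # block x
    P=[]
    for n in cams_:
        im,d=cams.capture(n); cv2.imwrite(f"pics/{tag}{n}.png",im[:,:,::-1])
        p,u,v=cloud(n,d); hsv=cv2.cvtColor(im,cv2.COLOR_RGB2HSV)[v,u]
        m=(np.hypot(p[:,0]-tcp[0],p[:,1]-tcp[1])<65)&(p[:,2]>tcp[2]-112)&(p[:,2]<tcp[2]-35)&(hsv[:,0]<22)&(hsv[:,1]>70)&(hsv[:,2]>40)
        P.append(p[m]); print(n,"pts",m.sum(),p[m].mean(0).round(1) if m.any() else "")
    def f(x,p):
        M=R.from_euler('ZYX',[x[3],x[4],x[5]]).as_matrix(); q=(p-x[:3])@M
        return np.minimum(abs(sdf(q,[0,0,12],[40,25,12])),abs(sdf(q,[0,0,43],[30,8,19])))
    for nm,p in list(zip(cams_,P))+[("all",np.vstack(P))]:
        if len(p)<30: continue
        r=least_squares(f,[tcp[0],tcp[1],tcp[2]-104,yaw,0,0],args=(p,),loss='soft_l1',f_scale=2.)
        print(nm,"origin",r.x[:3].round(1),"yaw/pitch/roll deg",np.degrees(r.x[3:]).round(1),"res",np.sqrt(np.mean(r.fun**2)).round(2),
          "tcp",tcp.round(1),"tool yaw-90",np.degrees(yaw).round(1))
E
python3 -c "
from fit import *
fitblock(tag='f')"
```

```text
side pts 360 [459.7 184.4 147.3]
top pts 21 [464.6 168.1 141.1]
side origin [459.5 205.8 116.9] yaw/pitch/roll deg [-84.7  -0.7  -0.4] res 2.16 tcp [460.7 205.8 221.4] tool yaw-90 -84.7
all origin [459.5 205.8 116.9] yaw/pitch/roll deg [-84.7  -0.8  -0.4] res 2.15 tcp [460.7 205.8 221.4] tool yaw-90 -84.7
```

```bash
python3 -c "
from h import *
goal(460,208,155,5.5)"
```

```text
t 11.7 pos [460.6 205.9 221.1] tool y 5.3 ROW [ 2.1 -0.4 66.1] [ 0.    -0.    -0.003]
```

In the tool's units: 66 mm / 500 = 0.132, 60 mm / 500 = 0.12.

Call:
{"api": "jog_arm", "payload": {
  "ticks": {"steps":[[0.002, 0, 0.024, 0, 0, 0], [0.004, 0, 0.06, 0, 0, 0], [0.004, 0, 0.096, 0, 0, 0], [0.004, 0, 0.12, 0, 0, 0], [0.004, 0, 0.132, 0, 0, 0], [0.004, 0, 0.132, 0, 0, 0], [0.004, 0, 0.132, 0, 0, 0], [0.004, 0, 0.132, 0, 0, 0]]}
}}

```text
time_s: 12.5
eef_pos: [460.6, 208.1, 155.6]
ee_rot: [0.0, 0.673, 0.739, 0.001]
force: [1.2, -0.1, -2.1]
grip_width: 0.178
grip_force: 50.3
```

```bash
python3 -c "
from fit import *
fitblock(tag='g')
fitblock(cams_=('side',),tag='g2')
goal(460,208,135,5.5)"
```

```text
side pts 331 [459.9 186.5  82.5]
top pts 11 [457.8 168.8  73.8]
side origin [459.2 207.7  51.1] yaw/pitch/roll deg [-84.1  -0.7  -0.2] res 2.2 tcp [460.6 208.1 155.6] tool yaw-90 -84.7
all origin [459.1 207.7  51.1] yaw/pitch/roll deg [-84.2  -0.8  -0.3] res 2.18 tcp [460.6 208.1 155.6] tool yaw-90 -84.7
side pts 329 [459.6 186.4  81.9]
side origin [459.7 208.   51.2] yaw/pitch/roll deg [-84.2   0.2   0.5] res 2.14 tcp [460.5 208.1 155.4] tool yaw-90 -84.7
all origin [459.7 208.   51.2] yaw/pitch/roll deg [-84.2   0.2   0.5] res 2.14 tcp [460.5 208.1 155.4] tool yaw-90 -84.7
t 12.65 pos [460.5 208.1 155.3] tool y 5.3 ROW [-0.1 -0.5 20.3] [ 0.001 -0.    -0.003]
```

In the tool's units: 20 mm / 500 = 0.04, 19 mm / 500 = 0.038.

Call:
{"api": "jog_arm", "payload": {
  "ticks": {"steps":[[0, 0, 0.008, 0, 0, 0], [0, 0, 0.018, 0, 0, 0], [0, 0, 0.028, 0, 0, 0], [0, 0, 0.034, 0, 0, 0], [0, 0, 0.038, 0, 0, 0], [0, 0, 0.04, 0, 0, 0], [0, 0, 0.04, 0, 0, 0], [0, 0, 0.04, 0, 0, 0]]}
}}

```text
time_s: 13.45
eef_pos: [460.4, 208.1, 135.0]
ee_rot: [0.0, 0.673, 0.739, 0.0]
force: [0.9, -1.1, -1.7]
grip_width: 0.179
grip_force: 50.3
```

Call:
{"api": "jog_arm", "payload": {
  "ticks": {"steps":[[0, 0, 0, 0, 0, 0], [0, 0, 0, 0, 0, 0], [0, 0, 0, 0, 0, 0], [0, 0, 0, 0, 0, 0]]}
}}

```text
time_s: 13.85
eef_pos: [460.3, 208.1, 134.9]
ee_rot: [0.0, 0.673, 0.739, 0.0]
force: [-0.1, 0.3, -1.9]
grip_width: 0.184
grip_force: 50.4
```

```bash
python3 - <<'E'
from fit import *
fitblock(tag='h')
a=cv2.imread('pics/hside.png')[110:220,240:350]; b=cv2.imread('pics/htop.png')[170:280,200:310]
cv2.imwrite('pics/hh.png',np.hstack([cv2.resize(x,(400,400),interpolation=cv2.INTER_CUBIC) for x in (a,b)]))
E
```

```text
side pts 326 [459.1 186.6  62.2]
top pts 6 [447.5 167.5  53.6]
side origin [458.8 208.4  30.8] yaw/pitch/roll deg [-84.6  -0.2  -0.8] res 2.5 tcp [460.3 208.1 134.9] tool yaw-90 -84.7
all origin [458.8 208.4  30.8] yaw/pitch/roll deg [-84.7  -0.2  -0.9] res 2.48 tcp [460.3 208.1 134.9] tool yaw-90 -84.7
```

View pics/hh.png

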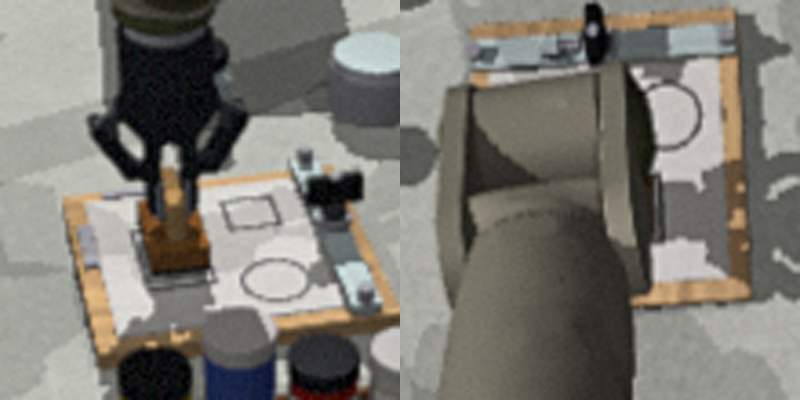

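The side view shows the block hovering squarely over the frame, with the left and near lines visible just outside its face. The fit puts its centre at (458.8, 208.4, 30.8) against the frame's (459.1, 208.0, 20). I'm handing it in.

```bash
python3 -c "
from rig import order
print(order.finish_job())"
```

```text
the job is handed in; nothing more can be done
None
```

I handed the job in at about 14 s, with the clamp knob locked and the block held still and level about 11 mm above the card. By my camera fit it is within 2 mm of the frame's centre and squared to it within about 1°; the hand-in call returned no verdict.

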